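Thread the axle through a wooden winch frame

TASK

Fit the axle to the little wooden winch: pick up the handled wooden axle from its notched rest and thread it through one side plate, the drum standing between the plates, and the other side plate, until the handle's shoulder is fully home against the plate. Then let go and leave the axle in the frame; either side may be the handle side. Do not push the loose discs and the loose block on the bench out of place.

Things in the scene. Friction and masses are not known exactly. Their poses are not given: they have to be found in the camera images.
- axle_grip (a point): Middle of the axle's handle, on its centreline. The axle is one loose piece of wood, 200 mm long, about 80 g: a round handle 28 mm in diameter and 55 mm long, then a shaft 16 mm in diameter and 145 mm long. Its x axis runs along the axle from handle to tip. The shoulder, where handle becomes shaft, lies 27.5 mm ahead of this point; the balance point is about 55 mm ahead.
- axle_mid (a point): Point on the shaft's centreline 55 mm ahead of the shoulder (82.5 mm ahead of the handle's middle), same axes. It coincides with frame_axis, to a few mm, when the axle is home from either side.
- axle_tip (a point): Tip of the axle, on its centreline, 145 mm ahead of the shoulder, 172.5 mm ahead of the handle's middle; same axes. The shaft's last 12 mm taper to 7 mm in diameter.
- frame_axis (a point): Centre of the winch frame on the line of its bores, 90 mm above the bench. x is the line of the bores, z up. The plates' outer faces are at x = -55 and +55 mm, inner faces at -40 and +40 mm. Each plate has one round through hole of 20 mm diameter, chamfered by 3 mm. The frame always stands to the left (+y) of the rest and its +x axis points away from the rest's side.
- frame: The winch frame, MDF, fixed to the bench: a base 150 x 120 x 18 mm and two upright side plates, each 15 mm thick and 90 mm wide, top edge 112 mm above the bench. Origin under its centre, axes as frame_axis.
- drum_center (a point): Centre of the loose wooden drum that lies in a cradle between the side plates, its bore on the line of the plates' holes: 66 mm long along x, flanges 72 mm in diameter, core 52 mm, bore 22 mm in diameter. It can slide up to 7 mm along x either way.
- rest: Low MDF rest, fixed to the bench, base 130 x 70 mm, 50 mm high: two posts with 18.5 mm wide notches, open at the top, in which the shaft lies level, its centreline 45 mm above the bench. The handle overhangs the base with only the bench below it. Origin under its centre, x along the axle towards its tip. The axle lifts straight up out of it.
- disc_a: a loose MDF disc, 44 mm across, 24 mm high (bystander; origin under its centre)
- disc_b: another loose MDF disc, same size (bystander; origin under its centre)
- block_a: a loose MDF block 60 x 40 x 25 mm (bystander; origin under its centre)
Mind the look-alikes: they are no part of the job. Leave any blue, pink or purple look-alike of the frame alone.

How it is judged:
By the outcome, as a careful person would: the job done as asked, in the order asked, and still so for the second after the job is handed in, with the robot touching nothing.
It also fails if it takes over 45 s, if anything falls off the work surface, if the arm or the gripper's body presses on something with over 40 N, if the wrist force passes 120 N, or if a joint passes its speed limit or range.

ROBOT

A 6-joint arm with a two-finger parallel gripper is mounted at the origin on the work surface. World frame = base frame: x ahead of the robot, y to its left, z up, the work surface at z = 0. Lengths are in m, angles in rad, forces in N, time in s.
With the tool pointing down it reaches from about 0.35 to 0.85 m from the base axis. Payload 8.1 kg.
Tool frame: the origin (TCP) lies on the mounting face of the last link; the fingertips stand 186 mm ahead of it and the grasp point (between the pads) lies 167 mm ahead of it; z points along the fingers, y is the line along which they close (so a half turn about z gives the same grasp; the last joint's range is limited). The gripper opens to 93 mm and grips with 3 to 60 N. Pads are 15 mm wide; open, the fingers measure 128 mm over their backs; the gripper's body (75 mm by 188 mm) begins 65 mm behind the grasp point.
Start: joints at [-0.085, 0.13, 1.488, -0, 1.523, -0.085], TCP at [0.6, 0, 0.405] pointing down, gripper open.
Joint ranges: [-2.96, 2.96], [-0.89, 2.26], [0.02, 2.5], [-1.34, 4.48], [0, 2.73], [-2.66, 2.66]. Speed limits (rad/s): [2.39, 2.39, 2.79, 3.14, 3.14, 3.14].

INTERFACE

Orientations are given as a rotation vector (axis times angle).
In Python, from plant import read_state, read_camera, camera_params, close_job gives the robot as it stands. The module is installed in compiled form; this text tells all that it offers.
- The arm moves only by the tool servo_tool, never from a script. Its argument "increments" is a list of rows, each an object with "slide": the shift along the tool's x, y, z in mm, a list of three; "dr": the turn, a rotation vector about the tool's x, y, z in rad, a list of three; "jaw": the closure, from 0 (fully open) to 1 (shut). In form: [{"slide": [x, y, z], "dr": [ax, ay, az], "jaw": jaw}, ...]. A call has 1 to 20 rows; each row is the pose to reach, as a shift and turn from the pose commanded when the call began, along the tool's axes at that moment; what a row does not reach only later rows make up. A row lasts 1/10 s, in which the tool goes at most 50 mm and 8.59 degrees, less where a joint would pass 70% of its speed; a pose out of reach is approached as far as the arm can. A call with a gripper value outside its range is refused whole. The fingers move at their own pace and stop on an object; "force" is the grip in N (left out, the last holds). Time passes only in rows, so rows that repeat a pose let the fingers close. It gives the time, the measured TCP pose, the force, the opening and the grip force at its end, in the units of the state.
- read_state(): the state, without advancing time (a new reading comes with each control period).
- read_camera(name): name is "scene" or "side" or "wrist"; returns (picture, depth): 384x512x3 uint8, red, green, blue; 384x512 float32, m along the optical axis (not along the pixel's ray), 0 where there is no reading.
- camera_params(name): a dict with "fx", "fy", "cx", "cy" (pixels), "rvec" (rotation vector, rad) and "tvec" (3), from world to camera coordinates, as OpenCV has them. Camera axes: x right, y down, z forward; pixel columns grow to the right and rows downward; lengths in m; the calibration is good to about 2 mm. A picture is of the moment at which its call begins: read the wrist's pose just before it. camera_params takes no time and is no camera call; for the wrist camera it gives the pose at the moment of the call.
- close_job(): hands the job in; it is judged then, once.
The state is a dict: "t": time; "q": joint angles; "dq": joint speeds; "joint_torque": joint torques, N m; "tool_pos": TCP position; "orientation": TCP orientation; "force": force on the tool from outside, world axes, zero at the start; "wrist_torque": the same for the moment, N m; "opening": finger opening in m; "gripper_force": force on a finger pad.
Only numpy, scipy, OpenCV 4.12 (cv2) and the standard library are available. Lean on these libraries where they do the work, as an engineer would, in place of code of your own. Each camera call takes 0.05 s, during which the arm holds its last target. There are 200 camera calls.

## Working session

There is one attempt and no reset: what is moved stays moved. The work goes in short steps, Python scripts to look and compute and a tool call to move; the robot and the scene stay as the last step left them, time stands still between calls to the robot, and variables do not carry over. Pictures are saved under pics/ and viewed, at most 10 in all, crops included, and the job is handed in when it is done.

Besides the shell and the picture viewer there is one more tool, called after ">>>" as name(argument=value, ...) on one line, values as JSON. servo_tool: Moves the arm, as the interface text tells. Its arguments: {"type":"object","properties":{"increments":{"type":"array"},"force":{"type":"number"}},"required":["increments"]}

```bash
mkdir -p pics; cat > h.py <<'E'
import numpy as np,cv2
from scipy.spatial.transform import Rotation as R
from plant import *
def cloud(n):
    p=camera_params(n); im,d=read_camera(n)
    v,u=np.mgrid[:384,:512]
    c=np.stack([(u-p['cx'])/p['fx']*d,(v-p['cy'])/p['fy']*d,d],-1)
    M=R.from_rotvec(np.ravel(p['rvec'])).as_matrix()
    w=(c-np.ravel(p['tvec']))@M
    w[d==0]=np.nan
    return im,d,w
E
python3 - <<'E'
from h import *
print(read_state())
for n in('scene','side'):
    im,d,w=cloud(n); np.savez(n,im=im,d=d,w=w)
    cv2.imwrite(f'pics/{n}.png',im[:,:,::-1])
    print(n,camera_params(n))
E
```

```text
{'t': 0.0, 'q': array([-8.54295381e-02,  1.31186094e-01,  1.48925001e+00,  1.52293484e-05,
        1.52297555e+00, -8.53954658e-02]), 'dq': array([ 0.00039002, -0.00249259, -0.00061781,  0.00063717, -0.00129465,
        0.00061245]), 'joint_torque': array([-1.61290725e-03, -5.59853125e+01, -4.91755986e+01,  7.67333270e-02,
        3.59135563e-02, -2.97389461e-04]), 'tool_pos': array([5.99785268e-01, 2.59302063e-05, 4.03688307e-01]), 'orientation': array([-2.22048904e+00, -2.22041174e+00,  1.82159857e-03]), 'force': array([-0.70933508,  0.23002187,  0.6583075 ]), 'wrist_torque': array([-0.06027299,  0.00851124, -0.01933598]), 'gripper_force': 0.0, 'opening': 0.09304398855067361}
scene {'fx': 497.3725741470344, 'fy': 497.3725741470344, 'cx': 255.27901173073633, 'cy': 186.91848018780854, 'rvec': array([ 1.66852746,  2.16070104, -0.64406835]), 'tvec': array([ 0.10999798, -0.38804053,  1.69999056])}
side {'fx': 494.095668314232, 'fy': 494.095668314232, 'cx': 249.58775279565472, 'cy': 189.81023362816052, 'rvec': array([ 2.23743472, -0.74406696,  0.32762722]), 'tvec': array([-0.40024992,  0.27778763,  0.86588505])}
```

View pics/scene.png

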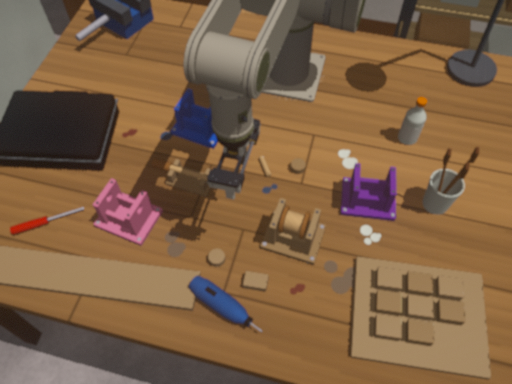

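View pics/side.png

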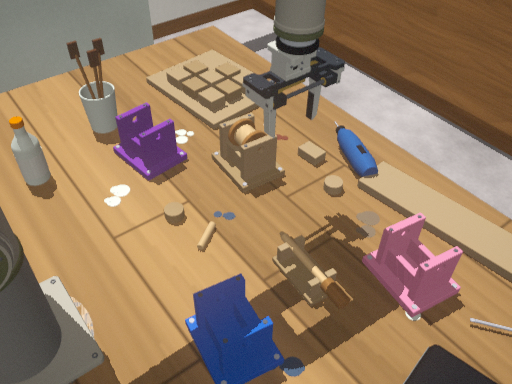

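The scene view shows the wooden frame and drum at about (293,230) and the rest with the axle at (185,175), partly hidden by the arm. In the side view the frame is at (248,150) and the axle runs from its tip at (283,238) to the handle at (345,295). Next I measure both from the depth.

```bash
python3 - <<'E'
from h import *
def rect(P): 
    r=cv2.minAreaRect((P[:,:2]*1000).astype(np.float32)); return np.round(r[0],1),np.round(r[1],1),round(r[2],1)
for n,fb in(('scene',(255,195,330,262)),('side',(210,108,288,190))):
    z=np.load(n+'.npz'); w=z['w'];u0,v0,u1,v1=fb
    P=w[v0:v1,u0:u1].reshape(-1,3);P=P[~np.isnan(P[:,0])]
    print(n,'bench z',np.nanmedian(P[P[:,2]<.008][:,2]))
    for lo,hi in((.010,.024),(.106,.118),(.118,.14)):
        Q=P[(P[:,2]>lo)&(P[:,2]<hi)]; print(lo,hi,len(Q),np.median(Q,0).round(4),rect(Q))
        if lo==.106: np.save(n+'_top',Q)
z=np.load('side.npz');w=z['w']
P=w[225:310,265:360].reshape(-1,3);P=P[~np.isnan(P[:,0])]
Q=P[(P[:,2]>.046)&(P[:,2]<.08)]
print(len(Q),rect(Q)); 
for n,b in(('side',[(174,213),(334,186),(312,155)]),('scene',[(298,166),(217,257),(255,281),(185,175)])):
    w=np.load(n+'.npz')['w']
    for u,v in b: print(n,u,v,w[v-2:v+3,u-2:u+3].reshape(-1,3).mean(0).round(3))
im=np.load('side.npz')['im']
a=cv2.resize(im[215:320,255:370],None,fx=5,fy=5)[:,:,::-1];
b=cv2.resize(im[100:200,200:300],None,fx=5,fy=5)[:,:,::-1]
cv2.imwrite('pics/a.png',a);
E
```

```text
scene bench z 0.0012546416427458263
0.01 0.024 916 [0.6454 0.1663 0.0191] (array([608.2, 153.6]), array([150. , 121.4]), 85.6)
0.106 0.118 670 [0.6131 0.1509 0.1132] (array([607.3, 153.4]), array([110.4,  93.3]), 85.7)
0.118 0.14 160 [0.61   0.1545 0.1226] (array([608.7, 151.9]), array([101.3,  70.2]), 82.5)
side bench z 0.00098286659020516
0.01 0.024 1301 [0.5984 0.1527 0.0184] (array([631.6, 225.3]), array([329.3, 151.1]), 71.3)
0.106 0.118 717 [0.6001 0.147  0.1124] (array([609. , 152.6]), array([116.7,  92.5]), 85.7)
0.118 0.14 157 [0.6052 0.1408 0.1224] (array([605.3, 150.7]), array([68.3, 47.2]), 85.7)
1193 (array([ 501.2, -192. ]), array([200.9,  61.2]), 84.8)
side 174 213 [0.372 0.102 0.025]
side 334 186 [ 0.711 -0.043  0.024]
side 312 155 [0.746 0.07  0.025]
scene 298 166 [0.386 0.119 0.024]
scene 217 257 [ 0.725 -0.025  0.025]
scene 255 281 [nan nan nan]
scene 185 175 [ 0.498 -0.194  0.022]
```

View pics/a.png

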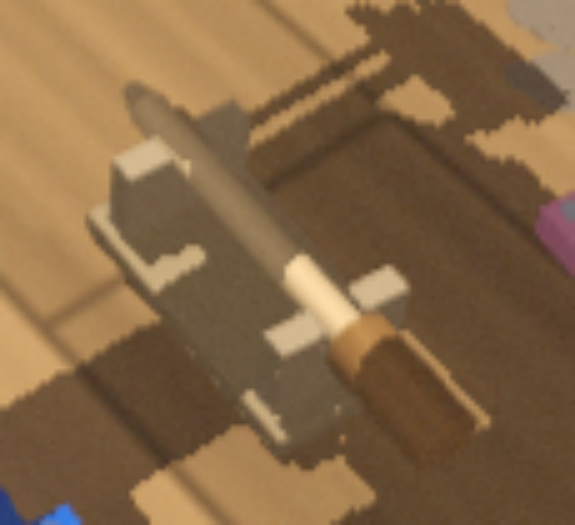

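The close-up shows the axle's tip at about (140,100) and its shoulder at (360,330). The handle points towards the side camera, so the tip points to +y and can go straight in along the frame's x. I'll fit the axle line and check that the gripper clears the look-alikes.

```bash
python3 - <<'E'
from h import *
z=np.load('side.npz');w=z['w']
P=w[225:315,265:365].reshape(-1,3);P=P[~np.isnan(P[:,0])]
c=np.array([501,-192.])/1000
for k in range(3):
  a=np.deg2rad(84.8) if k==0 else a
  d=np.array([np.cos(a),np.sin(a)]);n=np.array([-d[1],d[0]])
  s=(P[:,:2]-c)@d; t=(P[:,:2]-c)@n
  Q=P[(abs(t)<.02)&(abs(s)<.11)&(P[:,2]>.030)]
  s=(Q[:,:2]-c)@d; t=(Q[:,:2]-c)@n
  S=[];T=[]
  for b in np.arange(-.11,.11,.01):
    m=(s>b)&(s<b+.01)
    if m.sum()<6: continue
    zt=np.percentile(Q[m,2],95)
    mm=m&(Q[:,2]>zt-.002)
    if k==2: print(round(b+.005,3),m.sum(),round(zt,4),np.round([np.median(t[mm]),t[m].min(),t[m].max()],4))
    if zt>.05: S.append(b+.005);T.append(np.median(t[mm]))
  pf=np.polyfit(S,T,1); a+=np.arctan(pf[0]); c=c+n*pf[1]
print(np.rad2deg(a),c,'s range',np.percentile(s,[0,.5,99.5,100]))
for n in('scene','side'):
  A=np.load(n+'.npz')['w'].reshape(-1,3);A=A[~np.isnan(A[:,0])]
  g=np.array([.4935,-.26]); r=A[(abs(A[:,0]-g[0])<.13)&(abs(A[:,1]-g[1])<.06)&(A[:,2]>.015)&(A[:,2]<.15)]
  r=r[abs(r[:,0]-g[0])>.03]
  print(n,len(r),r.min(0) if len(r) else'',r.max(0) if len(r) else'')
E
```

```text
-0.095 136 0.0601 [-0.0003 -0.013   0.0133]
-0.085 84 0.0603 [ 0.0003 -0.0115  0.0139]
-0.075 76 0.0599 [ 0.0003 -0.0115  0.013 ]
-0.065 82 0.0608 [-0.0017 -0.0145  0.0139]
-0.055 76 0.0599 [ 0.0002 -0.0121  0.0131]
-0.045 56 0.0603 [ 0.0002 -0.0108  0.0197]
-0.035 118 0.0536 [ 0.0017 -0.0199  0.0193]
-0.025 57 0.055 [ 0.0005 -0.0194  0.0195]
-0.015 44 0.0547 [-0.0005 -0.0075  0.0078]
-0.005 37 0.0547 [-0.0006 -0.007   0.0071]
0.005 38 0.0548 [ 0.0006 -0.0088  0.0081]
0.015 40 0.0552 [ 0.0003 -0.007   0.0076]
0.025 37 0.0544 [ 0.0003 -0.0053  0.0077]
0.035 36 0.0548 [-0.0005 -0.0072  0.0079]
0.045 38 0.0546 [-0.0011 -0.006   0.0083]
0.055 96 0.0534 [ 0.0005 -0.0197  0.0197]
0.065 84 0.0543 [-0.0003 -0.0198  0.0195]
0.075 34 0.0553 [ 0.0004 -0.0076  0.0079]
0.085 32 0.0547 [-0.0005 -0.0053  0.0076]
0.095 14 0.0537 [ 0.0004 -0.0055  0.0045]
85.18762281681383 [ 0.50075145 -0.19197742] s range [-0.10046675 -0.09966882  0.09489829  0.10042208]
scene 85 [ 0.36370524 -0.31962076  0.01503686] [ 0.62334    -0.20149011  0.05521049]
side 341 [ 0.36358309 -0.31952428  0.01516258] [ 0.62345479 -0.20046548  0.05391734]
```

>>> servo_tool(increments=[{"slide": [-30, -12, 10], "dr": [0, 0, 0.01], "jaw": 0}, {"slide": [-60, -24, 20], "dr": [0, 0, 0.02], "jaw": 0}, {"slide": [-90, -36, 35], "dr": [0, 0, 0.03], "jaw": 0}, {"slide": [-120, -48, 50], "dr": [0, 0, 0.04], "jaw": 0}, {"slide": [-150, -60, 60], "dr": [0, 0, 0.05], "jaw": 0}, {"slide": [-180, -72, 70], "dr": [0, 0, 0.06], "jaw": 0}, {"slide": [-210, -84, 80], "dr": [0, 0, 0.07], "jaw": 0}, {"slide": [-235, -95, 90], "dr": [0, 0, 0.08], "jaw": 0}, {"slide": [-250, -101, 100], "dr": [0, 0, 0.084], "jaw": 0}, {"slide": [-259, -105, 110], "dr": [0, 0, 0.084], "jaw": 0}, {"slide": [-259, -105, 113], "dr": [0, 0, 0.084], "jaw": 0}, {"slide": [-259, -105, 113], "dr": [0, 0, 0.084], "jaw": 0}, {"slide": [-259, -105, 113], "dr": [0, 0, 0.084], "jaw": 0}])

```text
t: 1.4
tool_pos: [0.4956, -0.2581, 0.292]
orientation: [2.311, 2.128, 0.001]
force: [0.4, -0.1, 0.7]
opening: 0.0927
gripper_force: 0.0
```

```bash
python3 - <<'E'
from h import *
s=read_state();print(s['tool_pos'],R.from_rotvec(s['orientation']).as_matrix().round(3))
im,d,w=cloud('wrist');cv2.imwrite('pics/w1.png',im[:,:,::-1]);np.savez('w1',w=w)
A=np.load('side.npz')['w'].reshape(-1,3);A=A[~np.isnan(A[:,0])]
r=A[(abs(A[:,0]-.495)<.08)&(abs(A[:,0]-.495)>.03)&(A[:,1]<-.235)&(A[:,1]>-.285)&(A[:,2]>.01)&(A[:,2]<.2)];print(len(r),r[:3])
im,d,w=cloud('scene');np.savez('scene2',w=w,im=im)
P=w.reshape(-1,3);P=P[(P[:,2]>.106)&(P[:,2]<.118)&(abs(P[:,0]-.608)<.08)&(abs(P[:,1]-.153)<.08)]
print(cv2.minAreaRect((P[:,:2]*1000).astype(np.float32)))
E
```

```text
[ 0.4956014  -0.25810712  0.2920267 ] [[ 0.083  0.997  0.   ]
 [ 0.997 -0.083  0.   ]
 [ 0.     0.    -1.   ]]
4 [[ 0.46264927 -0.2382292   0.01437082]
 [ 0.46349507 -0.23989321  0.01562528]
 [ 0.46272572 -0.23855312  0.01138692]]
((607.3632202148438, 153.38699340820312), (110.41526794433594, 91.2530517578125), 85.6006088256836)
```

View pics/w1.png

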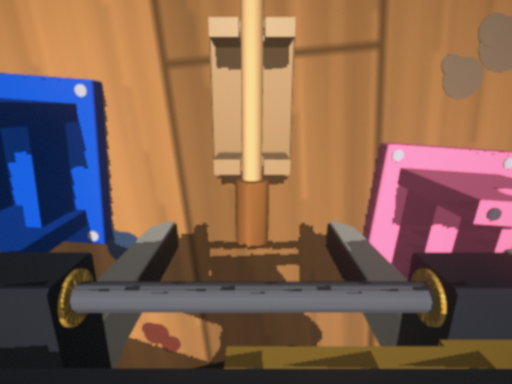

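The wrist view shows the axle centred between the open fingers at column 252 and parallel to the tool's x. The pink and blue look-alikes lie outside the fingers. I go down and grip.

>>> servo_tool(increments=[{"slide": [0, 0, 20], "dr": [0, 0, 0], "jaw": 0}, {"slide": [0, 0, 40], "dr": [0, 0, 0], "jaw": 0}, {"slide": [0, 0, 60], "dr": [0, 0, 0], "jaw": 0}, {"slide": [0, 0, 75], "dr": [0, 0, 0], "jaw": 0}, {"slide": [0, 0, 80], "dr": [0, 0, 0], "jaw": 0}, {"slide": [0, 0, 80], "dr": [0, 0, 0], "jaw": 0}, {"slide": [0, 0, 80], "dr": [0, 0, 0], "jaw": 0.3}, {"slide": [0, 0, 80], "dr": [0, 0, 0], "jaw": 0.6}, {"slide": [0, 0, 80], "dr": [0, 0, 0], "jaw": 1}, {"slide": [0, 0, 80], "dr": [0, 0, 0], "jaw": 1}, {"slide": [0, 0, 80], "dr": [0, 0, 0], "jaw": 1}, {"slide": [0, 0, 80], "dr": [0, 0, 0], "jaw": 1}, {"slide": [0, 0, 80], "dr": [0, 0, 0], "jaw": 1}, {"slide": [0, 0, 80], "dr": [0, 0, 0], "jaw": 1}], force=55)

```text
t: 2.9
tool_pos: [0.495, -0.259, 0.2117]
orientation: [-2.313, -2.126, 0.0]
force: [0.1, -0.1, 0.2]
opening: 0.0334
gripper_force: 0.0
```

>>> servo_tool(increments=[{"slide": [0, 0, 0], "dr": [0, 0, 0], "jaw": 1}, {"slide": [0, 0, 0], "dr": [0, 0, 0], "jaw": 1}, {"slide": [0, 0, 0], "dr": [0, 0, 0], "jaw": 1}, {"slide": [0, 0, 0], "dr": [0, 0, 0], "jaw": 1}])

```text
t: 3.3
tool_pos: [0.495, -0.259, 0.2117]
orientation: [2.313, 2.126, 0.0]
force: [1.2, 0.1, -0.2]
opening: 0.0269
gripper_force: 55.0
```

>>> servo_tool(increments=[{"slide": [0, 0, -8], "dr": [0, 0, 0], "jaw": 1}, {"slide": [0, 0, -20], "dr": [0, 0, 0], "jaw": 1}, {"slide": [0, 0, -35], "dr": [0, 0, 0], "jaw": 1}, {"slide": [0, 0, -50], "dr": [0, 0, 0], "jaw": 1}, {"slide": [10, 0, -60], "dr": [0, 0, 0], "jaw": 1}, {"slide": [30, 0, -60], "dr": [0, 0, 0], "jaw": 1}, {"slide": [50, 0, -60], "dr": [0, 0, 0], "jaw": 1}, {"slide": [70, 0, -60], "dr": [0, 0, 0], "jaw": 1}, {"slide": [90, 5, -60], "dr": [0, 0, 0], "jaw": 1}, {"slide": [110, 20, -60], "dr": [0, 0, -0.004], "jaw": 1}, {"slide": [130, 40, -60], "dr": [0, 0, -0.008], "jaw": 1}, {"slide": [150, 60, -55], "dr": [0, 0, -0.008], "jaw": 1}, {"slide": [160, 72, -50], "dr": [0, 0, -0.008], "jaw": 1}, {"slide": [165, 78, -46], "dr": [0, 0, -0.008], "jaw": 1}, {"slide": [168, 80, -45], "dr": [0, 0, -0.008], "jaw": 1}, {"slide": [168, 80, -45], "dr": [0, 0, -0.008], "jaw": 1}, {"slide": [168, 80, -45], "dr": [0, 0, -0.008], "jaw": 1}, {"slide": [168, 80, -45], "dr": [0, 0, -0.008], "jaw": 1}])

```text
t: 5.1
tool_pos: [0.5885, -0.0989, 0.2571]
orientation: [2.305, 2.134, 0.0]
force: [0.3, -1.0, -0.6]
opening: 0.0268
gripper_force: 55.0
```

```bash
cat > m.py <<'E'
from h import *
s=read_state();print(s['tool_pos'],s['force'],s['opening'],R.from_rotvec(s['orientation']).as_matrix().round(4).tolist())
f=np.deg2rad(85.65);F=np.array([np.cos(f),np.sin(f)]);N=np.array([-F[1],F[0]]);C=np.array([.6078,.1533])
import sys
for n in('side','scene'):
  im,d,w=cloud(n);P=w.reshape(-1,3);P=P[~np.isnan(P[:,0])]
  sx=(P[:,:2]-C)@F;t=(P[:,:2]-C)@N
  m=(abs(t)<.02)&(sx<-.057)&(sx>-.24)&(P[:,2]>.07)&(P[:,2]<.11)
  print(n,m.sum(), 'tip',sx[m].max() if m.any() else '')
  for b in np.arange(-.24,-.06,.02):
    k=m&(sx>=b)&(sx<b+.02)
    if k.sum()>8: print(round(b+.01,3),k.sum(),'t',np.percentile(t[k],[2,98]).round(4),'ztop',np.percentile(P[k,2],[2,97]).round(4))
  cv2.imwrite(f'pics/{n}_{s["t"]:.1f}.png',im[:,:,::-1]); np.savez(n+'3',w=w,im=im)
E
python3 m.py; ls pics
```

```text
[ 0.58850239 -0.09886766  0.25709875] [ 0.34077589 -0.97634677 -0.58618888] 0.0268153541760503 [[0.0768, 0.9971, 0.0003], [0.9971, -0.0768, -0.0002], [-0.0002, 0.0003, -1.0]]
side 88 tip -0.057051307963596025
-0.11 52 t [-0.0052  0.0072] ztop [0.0885 0.0995]
-0.09 20 t [-0.0054  0.0077] ztop [0.0892 0.0981]
scene 356 tip -0.08557349284296925
-0.23 57 t [-0.0126  0.0103] ztop [0.0847 0.1057]
-0.21 43 t [-0.0075  0.0079] ztop [0.0889 0.1026]
-0.19 45 t [-0.007   0.0068] ztop [0.089  0.1026]
-0.17 45 t [-0.0089  0.0065] ztop [0.0847 0.102 ]
-0.15 43 t [-0.0087  0.0066] ztop [0.0885 0.1018]
-0.13 46 t [-0.0084  0.0075] ztop [0.0884 0.1011]
-0.11 46 t [-0.0081  0.0065] ztop [0.0885 0.1006]
-0.09 31 t [-0.0076  0.0075] ztop [0.0884 0.1029]
a.png
scene.png
scene_5.1.png
side.png
side_5.1.png
w1.png
```

```bash
cat > fit.py <<'E'
from h import *
from scipy.optimize import least_squares
f=np.deg2rad(85.65);F=np.array([np.cos(f),np.sin(f)]);N=np.array([-F[1],F[0]]);C=np.array([.6078,.1533])
def fit(w,lo,hi):
  P=w.reshape(-1,3);P=P[~np.isnan(P[:,0])]
  s=(P[:,:2]-C)@F;t=(P[:,:2]-C)@N
  m=(abs(t)<.014)&(s>lo)&(s<hi)&(P[:,2]>.078)&(P[:,2]<.108);s,t,z=s[m],t[m],P[m,2];s0=-.15
  g=lambda p:np.hypot(t-p[0]-p[1]*(s-s0),z-p[2]-p[3]*(s-s0))-.008
  r=least_squares(g,[0,0,.09,0],loss='soft_l1',f_scale=.001);p=r.x
  print(m.sum(),'at s=-.15: t %.4f z %.4f; slopes t %.4f z %.4f; rms %.4f'%(p[0],p[2],p[1],p[3],np.sqrt(np.mean(r.fun**2))))
if __name__=='__main__':
  for n in('scene','side'): fit(np.load(n+'3.npz')['w'],-.215,-.098)
E
python3 fit.py
python3 - <<'E'
import cv2
a=cv2.imread('pics/side_5.1.png');cv2.imwrite('pics/c1.png',cv2.resize(a[90:290,190:390],None,fx=3,fy=3))
E
```

```text
262 at s=-.15: t 0.0007 z 0.0910; slopes t -0.0050 z -0.0131; rms 0.0022
66 at s=-.15: t -0.0010 z 0.0910; slopes t -0.0015 z -0.0235; rms 0.0015
```

View pics/c1.png

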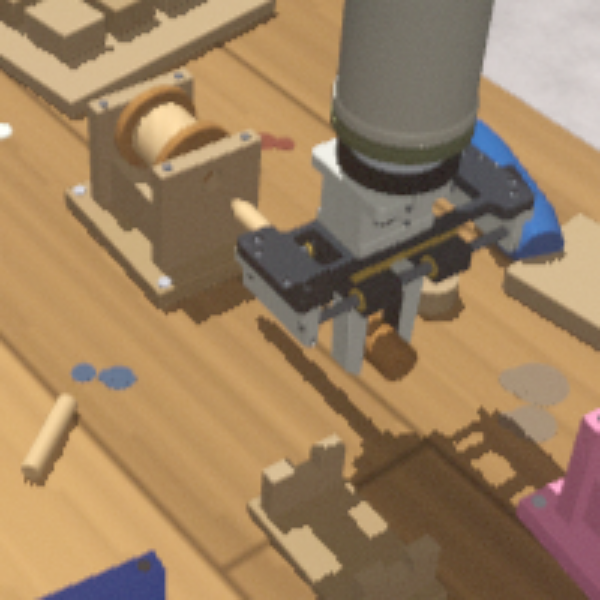

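The side view shows the tip at (240,207), in line with the bore at (213,178). The fits put the axle about 1 mm from the bore line with a droop of about 0.015 rad. I correct the pitch and enter the first plate.

>>> servo_tool(increments=[{"slide": [0, 0, 0], "dr": [0, 0.015, 0], "jaw": 1}, {"slide": [8, 0, 0], "dr": [0, 0.015, 0], "jaw": 1}, {"slide": [16, 0, 0], "dr": [0, 0.015, 0], "jaw": 1}, {"slide": [24, 0, 0], "dr": [0, 0.015, 0], "jaw": 1}, {"slide": [32, 0, 0], "dr": [0, 0.015, 0], "jaw": 1}, {"slide": [40, 0, 0], "dr": [0, 0.015, 0], "jaw": 1}, {"slide": [46, 0, 0], "dr": [0, 0.015, 0], "jaw": 1}, {"slide": [50, 0, 0], "dr": [0, 0.015, 0], "jaw": 1}, {"slide": [50, 0, 0], "dr": [0, 0.015, 0], "jaw": 1}])

```text
t: 6.1
tool_pos: [0.5927, -0.0478, 0.2567]
orientation: [-2.296, -2.129, -0.017]
force: [0.1, 0.1, -1.5]
opening: 0.0272
gripper_force: 55.0
```

```bash
python3 - <<'E'
from fit import *
s=read_state();print(s['tool_pos'],s['force'],s['wrist_torque'],R.from_rotvec(s['orientation']).as_matrix().round(4).tolist())
for n in('scene','side'):
  im,d,w=cloud(n);fit(w,-.165,-.058)
E
```

```text
[ 0.59265688 -0.04781426  0.2567165 ] [ 0.14865343  0.14754111 -1.46918249] [-0.04245828  0.00292622  0.00046666] [[0.0752, 0.9972, 0.0011], [0.9971, -0.0752, 0.015], [0.015, -0.0001, -0.9999]]
244 at s=-.15: t 0.0013 z 0.0913; slopes t -0.0060 z 0.0141; rms 0.0018
17 at s=-.15: t -0.0004 z 0.0909; slopes t -0.0049 z 0.0102; rms 0.0014
```

>>> servo_tool(increments=[{"slide": [0, 0, 0], "dr": [0, -0.007, 0], "jaw": 1}, {"slide": [7, 0, 0.1], "dr": [0, -0.007, 0], "jaw": 1}, {"slide": [14, 0, 0.2], "dr": [0, -0.007, 0], "jaw": 1}, {"slide": [21, 0, 0.3], "dr": [0, -0.007, 0], "jaw": 1}, {"slide": [28, 0, 0.4], "dr": [0, -0.007, 0], "jaw": 1}, {"slide": [35, 0, 0.5], "dr": [0, -0.007, 0], "jaw": 1}, {"slide": [42, 0, 0.6], "dr": [0, -0.007, 0], "jaw": 1}, {"slide": [49, 0, 0.7], "dr": [0, -0.007, 0], "jaw": 1}, {"slide": [55, 0, 0.8], "dr": [0, -0.007, 0], "jaw": 1}, {"slide": [55, 0, 0.8], "dr": [0, -0.007, 0], "jaw": 1}, {"slide": [55, 0, 0.8], "dr": [0, -0.007, 0], "jaw": 1}])

```text
t: 7.3
tool_pos: [0.5968, 0.0065, 0.2568]
orientation: [-2.3, -2.132, -0.009]
force: [0.1, 0.2, -1.1]
opening: 0.0268
gripper_force: 55.0
```

```bash
python3 - <<'E'
from h import *
s=read_state();print(s['tool_pos'],s['force'],s['wrist_torque'],R.from_rotvec(s['orientation']).as_matrix().round(4).tolist())
E
```

```text
[0.5968049  0.00654141 0.2567692 ] [ 0.13795537  0.19407249 -1.08709984] [-0.03227266 -0.00319775 -0.01203009] [[0.0755, 0.9971, 0.0006], [0.9971, -0.0755, 0.0078], [0.0078, 0.0, -1.0]]
```

>>> servo_tool(increments=[{"slide": [6, 0, 0], "dr": [0, 0, 0], "jaw": 1}, {"slide": [12, 0, 0.1], "dr": [0, 0, 0], "jaw": 1}, {"slide": [18, 0, 0.1], "dr": [0, 0, 0], "jaw": 1}, {"slide": [24, 0, 0.2], "dr": [0, 0, 0], "jaw": 1}, {"slide": [30, 0, 0.2], "dr": [0, 0, 0], "jaw": 1}, {"slide": [36, 0, 0.3], "dr": [0, 0, 0], "jaw": 1}, {"slide": [42, 0, 0.3], "dr": [0, 0, 0], "jaw": 1}, {"slide": [48, 0, 0.4], "dr": [0, 0, 0], "jaw": 1}, {"slide": [54, 0, 0.4], "dr": [0, 0, 0], "jaw": 1}, {"slide": [60, 0, 0.5], "dr": [0, 0, 0], "jaw": 1}, {"slide": [60, 0, 0.5], "dr": [0, 0, 0], "jaw": 1}])

```text
t: 8.4
tool_pos: [0.6014, 0.0671, 0.2567]
orientation: [-2.299, -2.132, -0.009]
force: [0.5, 0.8, -2.1]
opening: 0.0266
gripper_force: 55.0
```

>>> servo_tool(increments=[{"slide": [1, 0, 0], "dr": [0, 0, 0], "jaw": 1}, {"slide": [2, 0, 0], "dr": [0, 0, 0], "jaw": 1}, {"slide": [3, 0, 0], "dr": [0, 0, 0], "jaw": 1}, {"slide": [4, 0, 0], "dr": [0, 0, 0], "jaw": 1}, {"slide": [5, 0, 0], "dr": [0, 0, 0], "jaw": 1}, {"slide": [6, 0, 0], "dr": [0, 0, 0], "jaw": 1}, {"slide": [6, 0, 0], "dr": [0, 0, 0], "jaw": 1}], force=40)

```text
t: 9.1
tool_pos: [0.6018, 0.0723, 0.2568]
orientation: [-2.3, -2.132, -0.009]
force: [0.6, -0.3, -1.3]
opening: 0.0272
gripper_force: 40.0
```

>>> servo_tool(increments=[{"slide": [0.5, 0, 0], "dr": [0, 0, 0], "jaw": 1}, {"slide": [1, 0, 0], "dr": [0, 0, 0], "jaw": 1}, {"slide": [1, 0, 0], "dr": [0, 0, 0], "jaw": 1}])

```text
t: 9.4
tool_pos: [0.6019, 0.0733, 0.2568]
orientation: [-2.3, -2.132, -0.009]
force: [-0.6, -0.6, -1.4]
opening: 0.0273
gripper_force: 40.0
```

>>> servo_tool(increments=[{"slide": [0.5, 0, 0], "dr": [0, 0, 0], "jaw": 1}, {"slide": [1, 0, 0], "dr": [0, 0, 0], "jaw": 1}, {"slide": [1, 0, 0], "dr": [0, 0, 0], "jaw": 1}])

```text
t: 9.7
tool_pos: [0.602, 0.0742, 0.2568]
orientation: [-2.3, -2.132, -0.009]
force: [0.6, -0.3, -1.3]
opening: 0.0272
gripper_force: 40.0
```

>>> servo_tool(increments=[{"slide": [0.5, 0, 0], "dr": [0, 0, 0], "jaw": 1}, {"slide": [1, 0, 0], "dr": [0, 0, 0], "jaw": 1}, {"slide": [1, 0, 0], "dr": [0, 0, 0], "jaw": 1}])

```text
t: 10.0
tool_pos: [0.602, 0.0746, 0.2568]
orientation: [-2.301, -2.132, -0.008]
force: [-0.7, -5.1, -1.1]
opening: 0.0272
gripper_force: 40.0
```

>>> servo_tool(increments=[{"slide": [0.5, 0, 0], "dr": [0, 0, 0], "jaw": 1}, {"slide": [1, 0, 0], "dr": [0, 0, 0], "jaw": 1}, {"slide": [1, 0, 0], "dr": [0, 0, 0], "jaw": 1}])

```text
t: 10.3
tool_pos: [0.6021, 0.0749, 0.2568]
orientation: [-2.302, -2.132, -0.006]
force: [-0.9, -8.5, -0.2]
opening: 0.0273
gripper_force: 40.0
```

The force along the bore built up to 8.5 N at the expected position, so the shoulder is seated. I ease the push, open and look before lifting.

>>> servo_tool(increments=[{"slide": [-0.7, 0, 0.5], "dr": [0, 0, 0], "jaw": 1}, {"slide": [-0.7, 0, 1], "dr": [0, 0, 0], "jaw": 1}, {"slide": [-0.7, 0, 1], "dr": [0, 0, 0], "jaw": 0.65}, {"slide": [-0.7, 0, 1], "dr": [0, 0, 0], "jaw": 0.5}, {"slide": [-0.7, 0, 1], "dr": [0, 0, 0], "jaw": 0.4}, {"slide": [-0.7, 0, 1], "dr": [0, 0, 0], "jaw": 0.4}, {"slide": [-0.7, 0, 1], "dr": [0, 0, 0], "jaw": 0.4}, {"slide": [-0.7, 0, 1], "dr": [0, 0, 0], "jaw": 0.4}])

```text
t: 11.1
tool_pos: [0.602, 0.0756, 0.2558]
orientation: [-2.3, -2.132, -0.009]
force: [0.3, 0.0, 0.5]
opening: 0.0554
gripper_force: 0.0
```

```bash
python3 - <<'E'
from h import *
s=read_state();print(s['tool_pos'],s['force'],s['opening'])
im,d,w=cloud('wrist');im2,d2,w2=cloud('side')
a=cv2.resize(im2[90:240,190:340],None,fx=2.56,fy=2.56)
cv2.imwrite('pics/rel.png',np.hstack([cv2.resize(im,(416,384)),a])[:,:,::-1]);np.savez('rel',ws=w2,ww=w)
E
```

```text
[0.60204033 0.07564362 0.25581409] [0.33343262 0.027743   0.49623872] 0.05543312355218106
```

View pics/rel.png

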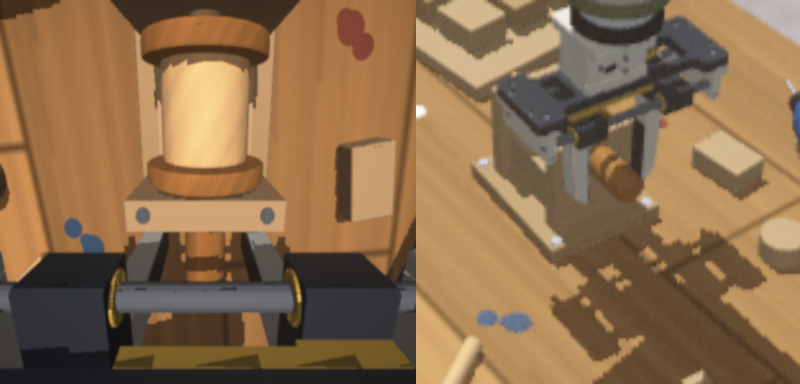

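The fingers are free on both sides of the handle (about (205,255) in the left half), and the handle sits right at the plate. I lift straight up and away.

>>> servo_tool(increments=[{"slide": [0, 0, -5], "dr": [0, 0, 0], "jaw": 0.3}, {"slide": [0, 0, -12], "dr": [0, 0, 0], "jaw": 0.2}, {"slide": [0, 0, -20], "dr": [0, 0, 0], "jaw": 0.2}, {"slide": [0, 0, -30], "dr": [0, 0, 0], "jaw": 0.2}, {"slide": [0, 0, -45], "dr": [0, 0, 0], "jaw": 0.2}, {"slide": [0, 0, -65], "dr": [0, 0, 0], "jaw": 0.2}, {"slide": [-20, 0, -85], "dr": [0, 0, 0], "jaw": 0.2}, {"slide": [-50, 0, -110], "dr": [0, 0, 0], "jaw": 0.2}, {"slide": [-80, 0, -130], "dr": [0, 0, 0], "jaw": 0.2}, {"slide": [-110, 0, -140], "dr": [0, 0, 0], "jaw": 0.2}, {"slide": [-140, 0, -150], "dr": [0, 0, 0], "jaw": 0.2}, {"slide": [-160, 0, -150], "dr": [0, 0, 0], "jaw": 0.2}, {"slide": [-160, 0, -150], "dr": [0, 0, 0], "jaw": 0.2}, {"slide": [-160, 0, -150], "dr": [0, 0, 0], "jaw": 0.2}])

```text
t: 12.6
tool_pos: [0.5897, -0.0853, 0.4054]
orientation: [-2.302, -2.131, -0.01]
force: [-0.1, 1.1, 0.0]
opening: 0.0743
gripper_force: 0.0
```

```bash
python3 - <<'E'
from h import *
f=np.deg2rad(85.65);F=np.array([np.cos(f),np.sin(f)]);N=np.array([-F[1],F[0]]);C=np.array([.6078,.1533])
L=[]
for n,b in(('scene',(190,290,240,350)),('side',(100,220,190,320))):
  im,d,w=cloud(n);P=w.reshape(-1,3);s=(P[:,:2]-C)@F;t=(P[:,:2]-C)@N
  m=(abs(t)<.016)&(P[:,2]>.08)&(P[:,2]<.115)&(abs(s)<.13)
  a=s[m&(s<-.06)];e=s[m&(s>.058)];print(n,'handle end',np.percentile(a,[0,1,3]),len(a),'tip',np.percentile(e,[97,100]) if len(e) else None)
  L.append(cv2.resize(im[b[0]:b[1],b[2]:b[3]],(400,364)))
  for u,v in ([(298,166),(217,257)] if n=='scene' else [(174,213),(334,186),(312,155)]): print(n,u,v,w[v-2:v+3,u-2:u+3].reshape(-1,3).mean(0).round(3))
cv2.imwrite('pics/end.png',np.hstack(L)[:,:,::-1])
E
```

```text
scene handle end [-0.10972352 -0.10877381 -0.10739377] 195 tip [0.08817599 0.08963948]
scene 298 166 [0.387 0.119 0.025]
scene 217 257 [ 0.725 -0.025  0.025]
side handle end [-0.11241853 -0.11146178 -0.11088328] 270 tip [0.08841583 0.08979483]
side 174 213 [0.372 0.102 0.025]
side 334 186 [ 0.712 -0.043  0.024]
side 312 155 [0.745 0.069 0.025]
```

View pics/end.png

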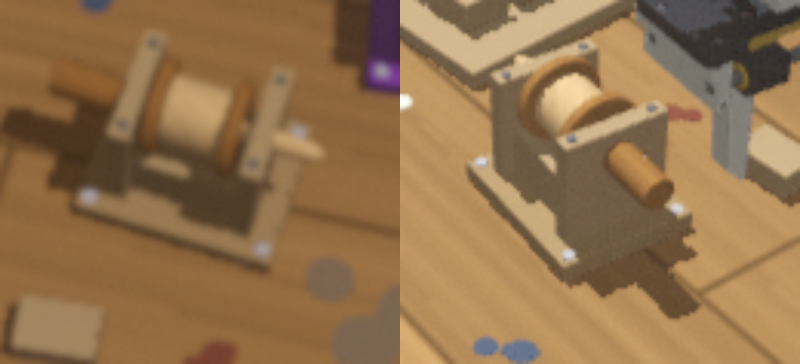

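The final view shows the axle through both plates and the drum. The tip is out at (310,148) in the left half and the shoulder is against the plate at (610,158) in the right half. The measured ends, about -110 and +90 mm, match the home position, and the discs and block have not moved.

```bash
python3 -c "
from plant import close_job;print(close_job())"
```

```text
the job is handed in; nothing more can be done
None
```

The axle is through both plates and the drum with its shoulder home against the plate, the gripper is clear, the discs and block are where they were, and the job is handed in at about 13 s.

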